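# Show the label of the backup drive

## Robot

A 6-joint arm with a two-finger parallel gripper is mounted at the origin on the work surface. World frame = base frame: x ahead of the robot, y to its left, z up, the work surface at z = 0. Lengths are in mm, angles in rad, forces in N, time in s.
With the tool pointing down it reaches from about 300 to 775 mm from the base axis. Payload 14.6 kg.
Tool frame: the origin (TCP) lies midway between the tips of the shut fingers; the grasp point (between the pads) lies 19 mm behind it; z points along the fingers, y is the line along which they close (so a half turn about z gives the same grasp; the last joint's range is limited). The gripper opens to 94 mm and grips with 3 to 60 N. Pads are 16 mm wide; open, the fingers measure 119 mm over their backs; the gripper's body (75 mm by 177 mm) begins 78 mm behind the grasp point.
Start: joints at [1.157, 0.3, 1.521, -0, 1.321, -0.067], TCP at [186.936, 517.247, 205.446] pointing down, gripper open.
Joint ranges: [-3.03, 3.03], [-0.79, 2.21], [0.23, 2.52], [-1.04, 4.18], [0, 3.07], [-2.55, 2.55]. Speed limits (rad/s): [2.22, 2.22, 2.57, 3.14, 3.14, 3.14].

## Interface

Orientations are given as [roll, pitch, yaw] about the fixed x, y, z axes, in that order (R = Rz(yaw) Ry(pitch) Rx(roll)).
In Python, from cell import * gives the robot as it stands. The module is installed in compiled form; this text tells all that it offers.
- The arm moves only by the tool servo_tool, never from a script. Its argument "motion" is a list of rows, each an object of numbers: "wx", "wy", "wz": the turn, a rotation vector about the tool's x, y, z in units of 2 rad (1.0 is 2 rad); "dx", "dy", "dz": the shift along the tool's x, y, z in units of 10 cm (1.0 is 10 cm); "fingers": the closure, from -1 (fully open) to 1 (shut). In form: [{"wx": .., "wy": .., "wz": .., "dx": .., "dy": .., "dz": .., "fingers": ..}, ...]. A call has 1 to 10 rows; each row is the pose to reach, as a shift and turn from the pose commanded when the call began, along the tool's axes at that moment; what a row does not reach only later rows make up. A row lasts 1/10 s, in which the tool goes at most 50 mm and 8.59 degrees, less where a joint would pass 70% of its speed; a pose out of reach is approached as far as the arm can. A call with a number of a shift or a turn outside -1 to 1 is refused whole. A call with a gripper value outside its range is refused whole. The fingers move at their own pace and stop on an object; "newtons" is the grip in N (left out, the last holds). Time passes only in rows, so rows that repeat a pose let the fingers close. It gives the time, the measured TCP pose, the force, the opening and the grip force at its end, in the units of the state.
- read_state(): the state, without advancing time (a new reading comes with each control period).
- camera(name): name is "scene" or "side" or "wrist"; returns a dict with "image" (480x640x3 uint8, red, green, blue), "fx", "fy", "cx", "cy" (pixels), "R" (3x3) and "t" (3): a world point X has camera coordinates R X + t. Camera axes: x right, y down, z forward; pixel columns grow to the right and rows downward; lengths in mm; the calibration is good to about 2 mm. A picture is of the moment at which its call begins. There is no depth.
- sign_off(): hands the job in; it is judged then, once.
Trained networks look in a picture, given as the dict that the camera call returned (one of the last four; its "shot" number tells which), for a name from the list of things; names that differ only in an ending like _2 or _b are one class to them, and where a whole thing is asked for, a point or a joint stands for the part that bears it (a point fixed in the world has none). Each returns a list of dicts, best first, with "conf" (0 to 1); they miss things now and then, are a little off and sometimes report something else, mostly with a low value. They report only what shows in the picture. A call takes as long as a camera call. They do not tell look-alikes from the thing itself.
- spot_in(query, picture): "location" ([column, row] in pixels, amid what is visible of it).
- trace(query, picture): "pixels" (480x640 bool, what is visible of it) and "location" ([column, row] in pixels, amid what is visible of it).
The state is a dict: "clock": time; "joints": joint angles; "qd": joint speeds; "effort": joint torques, N m; "eef_pos": TCP position; "eef_rot": TCP orientation; "wrist_force": force on the tool from outside, world axes, zero at the start; "moment": the same for the moment, N m; "finger_gap": finger opening in mm; "finger_force": force on a finger pad.
Only numpy, scipy, OpenCV 4.12 (cv2) and the standard library are available. Lean on these libraries where they do the work, as an engineer would, in place of code of your own. Each camera call takes 0.05 s, during which the arm holds its last target. There are 200 camera calls.

## Task

Gently lift the dock's clear dust hood by its bar until it rests fully open on its stop. Then draw the taller drive up out of its slot and finish while still holding it in the gripper, still and raised with its middle at least 20 cm above the desk, clear of the dock, leaned back to about 45 degrees so that its label face looks slantingly upward. Do not put it down or let go; leave the hood open, the shorter drive in its slot and the other things on the desk where they are.

Things in the scene. Friction and masses are not known exactly. Their poses are not given: they have to be found in the camera images.
- dock: black docking station for disk drives, fixed to the desk: sizes in mm: block 150 (x) x 110 (y) x 75 tall; origin at the centre of its underside, z up, own -x side faces roughly to the robot. Two equal upright slots in its top, 19 (x) x 73 (y), 50 deep (floor 25 above the desk), at own x = -47 and +10, y = 0. Each holds one drive; which is where varies
- hood (a joint): angle of the clear dust hood over the dock, rad: 0 = shut, 1.7 = fully open on its stop, upright behind the dock. Starts at 0 to 0.25. The hinge is stiff (0.3 N m): the hood stays wherever it is left; about 0.5 N m raises it. Hood: 150 (x) x 118 (y) x 64 tall, 4 mm walls, open below and at the back
- hood_hinge (a point): the hinge axis of the hood, at the top rear edge of the dock (dock's own x = +75, z = 75), middle of its width; the axis runs along the dock's own y. A positive angle lifts the front of the hood up and back
- hood_bar (a point): middle of the hood's round steel handle bar: 10 diameter, 94 long, along the dock's own y, on two 8 mm posts 86 apart, 45 in front of the hood's front wall. Shut, it lies 195 in front of the hinge axis and 40 above it; it moves with the hood. Can be pinched from above, a finger either side, and turns in the grip
- drive_tall: the taller drive, aluminium slab with black foot: 16 thick (own x) x 70 wide (y) x 100 tall (z), 0.13 to 0.23 kg. Origin at the centre of its underside, z up, axes those of the dock at the start. Its +x face (away from the robot) carries a blank white label on its lower half. It rises 50 above the dock's top and lifts straight up, with 1.5 play per side
- drive_short: the shorter drive, like the other but 72 tall: rises 22 above the dock's top; stays in its slot. Origin at the centre of its underside
- sanitiser: closed clear-blue bottle, diameter 60, 160 tall, loose on the desk, bystander; origin at the centre of its underside
- mug: white mug, diameter 80, 95 tall, loose on the desk, bystander; origin at the centre of its underside
- stapler: stapler 135 x 34, 55 tall, loose on the desk, bystander; origin at the centre of its underside
- pen_pot: dark steel pot of pens, diameter 76, 95 tall (pens to 150), loose on the desk, bystander; origin at the centre of its underside
- mouse: computer mouse 105 x 60 x 30 tall, loose on the desk, bystander; origin at the centre of its underside
- usb_stick: USB memory stick 53 x 20 x 10 tall, loose on the desk, bystander; origin at the centre of its underside
- tape_roll: flat cardboard ring, diameter 90, 20 tall, loose on the desk, bystander; origin at the centre of its underside
- drive_tall_mid (a point): centre of the taller drive, 50 above its underside; axes as the drive's
There are look-alikes about, which are no part of the job. What is meant by the dock is not blue, and is the smaller of those in its own colour.

How it is judged (in metres and radians):
On the way, in this order (a step that is already met when the one before it is completed fails the run):
1. the hood is open on its stop (value of joint hood above 1.55 rad), for 0.2 s.
2. the taller drive is drawn out of its slot, in the gripper (z of drive_tall in the frame of dock above 0.08 m and contact force between the fingers and drive_tall above 1 N), for 0.2 s.
At the end, for the whole second after the job is handed in: The gripper still holds the taller drive: middle 190 mm or more above the desk, label face normal 28 to 62 degrees from straight up, still (0.05 m/s, 0.3 rad/s), touching neither dock nor hood; hood open beyond 1.5 rad; shorter drive still seated in its slot (value of joint hood above 1.5 rad and contact force between the fingers and drive_tall above 1 N and height (world z) of drive_tall_mid above 0.19 m and angle between drive_tall's own x axis and vertical between 0.49 and 1.08 rad and linear speed of drive_tall below 0.05 m/s and angular speed of drive_tall below 0.3 rad/s and contact force between drive_tall and dock below 0.2 N and z of drive_short in the frame of dock below 0.035 m and distance between drive_short and dock below 0.07 m); the arm keeps its last pose, push and grip.
It fails at once if the hood is flung open or slammed (over 1.8 rad/s) (velocity of joint hood above 1.8 rad/s or velocity of joint hood below -1.8 rad/s).
It fails at once if the shorter drive is pulled out of its slot (z of drive_short in the frame of dock above 0.05 m).
It fails at once if a bystander is moved by more than 40 mm (distance of any of sanitiser, mug, stapler, pen_pot, mouse, usb_stick, tape_roll from where it was at the start of the episode above 0.04 m).
It also fails if it takes over 54 s, if anything falls off the work surface, if the arm or the gripper's body presses on something with over 40 N, if the wrist force passes 120 N, or if a joint passes its speed limit or range.

## Working session

There is one attempt and no reset: what is moved stays moved. The work goes in short steps, Python scripts to look and compute and a tool call to move; the robot and the scene stay as the last step left them, time stands still between calls to the robot, and variables do not carry over. Pictures are saved under pics/ and viewed, at most 10 in all, crops included, and the job is handed in when it is done.

Besides the shell and the picture viewer there is one more tool, called after "Emit:" as name([rows], argument=value, ...), one row to a line, values as JSON. servo_tool: Moves the arm, as the interface text tells. Its arguments: {"type":"object","properties":{"motion":{"type":"array","items":{"type":"object","properties":{"wx":{"type":"number"},"wy":{"type":"number"},"wz":{"type":"number"},"dx":{"type":"number"},"dy":{"type":"number"},"dz":{"type":"number"},"fingers":{"type":"number"}}}},"newtons":{"type":"number"}},"required":["motion"]}

```bash
mkdir -p pics
python3 - <<'E'
from cell import *
import cv2,numpy as np
for n in ("scene","side"):
    c=camera(n); cv2.imwrite(f"pics/{n}0.png",c["image"][:,:,::-1])
    print(n,c["fx"],c["cx"],c["cy"],np.round(c["R"],3).tolist(),np.round(c["t"]).tolist())
    for q in ("dock","hood_bar","drive_tall","drive_short","sanitiser","mug","stapler","pen_pot","mouse","usb_stick","tape_roll","hood"):
        print(q,[(np.round(d["location"]).tolist(),round(d["conf"],2)) for d in spot_in(q,c)])
print(read_state())
E
```

```text
scene 485.30076909071914 323.90223169892374 235.86498484091493 [[0.391, 0.92, 0.005], [0.51, -0.213, -0.833], [-0.766, 0.328, -0.553]] [-99.0, -198.0, 1796.0]
dock [([143.0, 228.0], 0.92), ([150.0, 311.0], 0.88), ([344.0, 245.0], 0.85)]
hood_bar [([138.0, 213.0], 0.79), ([139.0, 296.0], 0.63), ([337.0, 231.0], 0.62)]
drive_tall [([342.0, 253.0], 0.59)]
drive_short []
sanitiser [([247.0, 296.0], 0.83)]
mug [([231.0, 260.0], 0.69)]
stapler [([464.0, 227.0], 0.64), ([338.0, 232.0], 0.23)]
pen_pot [([503.0, 241.0], 0.88), ([339.0, 246.0], 0.24)]
mouse []
usb_stick [([342.0, 245.0], 0.5)]
tape_roll [([414.0, 213.0], 0.9)]
hood [([139.0, 216.0], 0.85), ([142.0, 294.0], 0.79), ([337.0, 232.0], 0.61), ([229.0, 263.0], 0.41)]
side 527.674764491523 322.184053970344 234.10821079337057 [[-0.976, -0.218, 0.011], [-0.173, 0.74, -0.65], [0.133, -0.636, -0.76]] [483.0, 220.0, 1240.0]
dock [([426.0, 130.0], 0.97), ([308.0, 240.0], 0.79), ([328.0, 118.0], 0.69)]
hood_bar [([308.0, 234.0], 0.86), ([325.0, 108.0], 0.83), ([430.0, 120.0], 0.72)]
drive_tall []
drive_short []
sanitiser [([302.0, 169.0], 0.
[... 373 characters left out ...]
 ([432.0, 119.0], 0.64)]
{'clock': 1.3, 'joints': array([ 1.15739458e+00,  2.99886758e-01,  1.52098114e+00, -3.05015074e-05,
        1.32071597e+00, -6.65740318e-02]), 'qd': array([-0.00085255, -0.00152713,  0.00071402, -0.00271421, -0.0001391 ,
        0.00175385]), 'effort': array([-2.05875258e-03, -5.31667185e+01, -3.52907753e+01,  7.07659428e-02,
        2.13436922e-02, -1.02274416e-04]), 'eef_pos': array([186.94811837, 517.24582734, 205.46083368]), 'eef_rot': array([3.14158586e+00, 3.00715174e-05, 2.79477248e+00]), 'wrist_force': array([-0.0176255 ,  0.28950595, -0.21097396]), 'moment': array([ 0.03524081, -0.01738535, -0.00769243]), 'finger_force': 0.0, 'finger_gap': 94.07515956466888}
```

View images.

View pics/scene0.png

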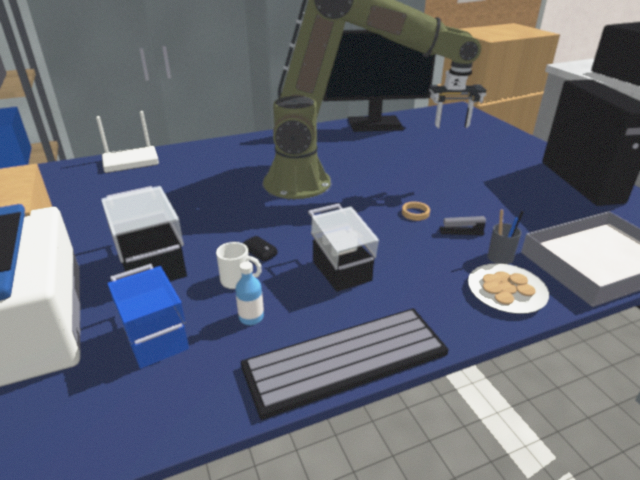

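View pics/side0.png

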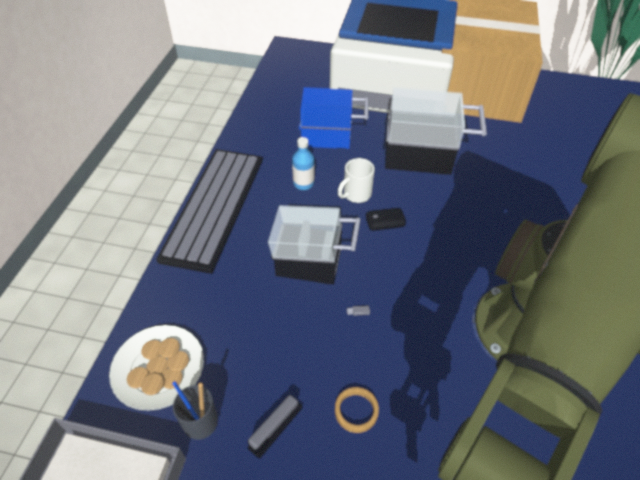

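The pictures show three docks: a large black one at scene (143,228) / side (426,130), a blue one at (150,311) / (328,118), and a small black one at (344,245) / (308,240). The small black one fits the description: it isn't blue, and it's the smaller of the two black docks. I'll confirm this in an enlarged crop.

Run:
```python
from cell import *
import cv2,numpy as np,pickle
C={n:camera(n) for n in ("scene","side")}
pickle.dump(C,open("c0.pkl","wb"))
def ray(c,p):
    d=c["R"].T@np.array([(p[0]-c["cx"])/c["fx"],(p[1]-c["cy"])/c["fy"],1]); return -c["R"].T@c["t"],d/np.linalg.norm(d)
def tri(p,q):
    o1,d1=ray(C["scene"],p);o2,d2=ray(C["side"],q)
    s=np.linalg.lstsq(np.c_[d1,-d2],o2-o1,rcond=None)[0]
    a,b=o1+s[0]*d1,o2+s[1]*d2; return np.round((a+b)/2),round(np.linalg.norm(a-b),1)
print("dock~",tri((344,245),(308,240)),"big",tri((143,228),(426,130)),"blue",tri((150,311),(328,118)))
for n,b in (("scene",(338,230)),("side",(308,234))):
    for q in ("hood_bar","dock","drive_tall"):
        for d in trace(q,C[n]):
            l=d["location"]
            if abs(l[0]-b[0])+abs(l[1]-b[1])<50:
                y,x=np.nonzero(d["pixels"]); print(n,q,l,d["conf"],x.min(),x.max(),y.min(),y.max(),len(x))
a=cv2.resize(C["scene"]["image"][195:295,295:395],(400,400),interpolation=cv2.INTER_CUBIC)
b=cv2.resize(C["side"]["image"][190:290,262:362],(400,400),interpolation=cv2.INTER_CUBIC)
cv2.imwrite("pics/crop0.png",np.hstack([a,b])[:,:,::-1])
# bystander world xy at their mid-height on the plane
for n,p,h,k in (("mug",(358,182),45,"side"),("sanitiser",(303,170),70,"side"),("stapler",(272,425),30,"side"),("pot",(198,412),50,"side"),("mouse",(385,217),15,"side"),("usb",(358,311),5,"side"),("tape",(357,409),10,"side")):
    o,d=ray(C[k],p); print(n,np.round(o+d*(h-o[2])/d[2]))
```

```text
dock~ (array([549., -70.,  89.]), np.float64(5.2)) big (array([ 303., -552.,  109.]), np.float64(13.3)) blue (array([ 605., -578.,   75.]), np.float64(3.0))
scene hood_bar [338.3, 232.7] 0.95 309 377 205 267 2395
scene dock [342.2, 244.6] 0.9 310 377 204 290 4355
scene drive_tall [345.7, 249.8] 0.42 339 355 247 253 48
side hood_bar [306.3, 234.4] 0.62 268 360 205 262 3947
side dock [310.6, 242.7] 0.77 269 359 205 283 5149
mug [ 469. -347.   45.]
sanitiser [ 625. -334.   70.]
stapler [517. 365.  30.]
pot [664. 379.  50.]
mouse [ 377. -260.   15.]
usb [397.  47.   5.]
tape [357. 286.  10.]
```

View pics/crop0.png

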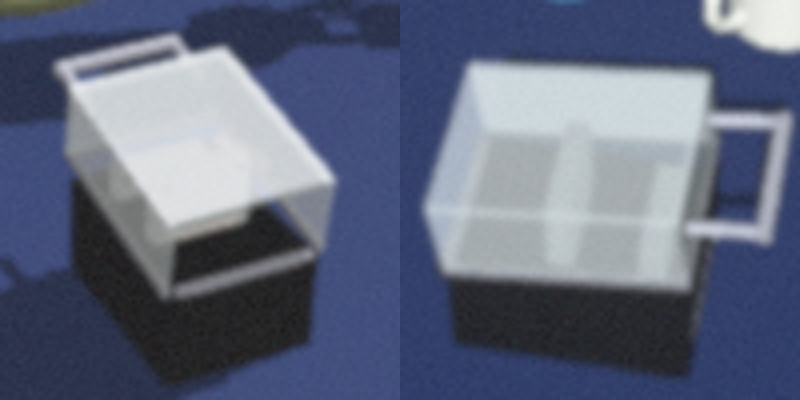

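The crop confirms a small, black-bodied dock with a clear hood and a bar, so this is the one. In the side view the slab nearer the middle looks taller. Next I'll fit the dock pose and hood angle.

```bash
cat > h.py <<'E'
import numpy as np
def proj(c,X):
    p=np.asarray(X)@c["R"].T+c["t"]; return np.c_[c["fx"]*p[:,0]/p[:,2]+c["cx"],c["fy"]*p[:,1]/p[:,2]+c["cy"]]
def dock2w(P,q):
    x,y,w=q[:3]; c,s=np.cos(w),np.sin(w); P=np.asarray(P,float)
    return np.c_[x+c*P[:,0]-s*P[:,1],y+s*P[:,0]+c*P[:,1],P[:,2]]
def hood2d(P,a):
    P=np.asarray(P,float); c,s=np.cos(a),np.sin(a)   # positive lifts front (-x) up
    return np.c_[75+c*P[:,0]+s*P[:,2],P[:,1],75-s*P[:,0]+c*P[:,2]]
E
python3 - <<'E'
import pickle,numpy as np
from h import *
from scipy.optimize import least_squares
C=pickle.load(open("c0.pkl","rb"))
obs={"scene":([((-195,-46,40),(340.5,205.5)) ,((-195,46,40),(310.5,212)),((0,-59,64),(337,252)),((0,59,64),(378.7,240)),((0,-59,0),(338,268.7)),((0,59,0),(375,257.5)),((-150,59,64),(352,207)),((-150,-59,64),(312.5,218))],[((75,-55,0),(337,290)),((75,55,0),(372,280.5))]),
"side":([((-195,-46,40),(358.5,218.5)),((-195,46,40),(354.5,250)),((0,-59,64),(280,206)),((-150,-59,64),(340,207.5)),((0,59,64),(268.3,242)),((0,59,0),(273.3,259.5)),((-150,59,0),(334.5,262))],[((75,55,0),(276.2,275.5)),((-75,55,0),(334.5,283.7))])}
# scene: camera looks toward robot from beyond -> image right = +y; bar left end = -y
h,d=obs["scene"]; obs["scene"]=([((-195,-46,40),(310.5,212)),((-195,46,40),(340.5,205.5))]+h[2:],d)
def res(q):
    r=[]
    for n,(h,d) in obs.items():
        X=np.r_[hood2d([a for a,_ in h],q[3]),np.array([a for a,_ in d],float)]
        r.append(proj(C[n],dock2w(X,q))-np.array([b for _,b in h+d]))
    return np.vstack(r)
s=least_squares(lambda q:res(q).ravel(),[549,-70,0.,.1],loss="soft_l1",x_scale=[10,10,.1,.1])
q=s.x; print(q); print(np.round(res(q),1).tolist())
np.save("q.npy",q)
B=dock2w(hood2d([(-195,0,40)],q[3]),q);print("bar",B,"hinge",dock2w([(75,0,75)],q),"bar open",dock2w(hood2d([(-195,0,40)],1.7),q))
E
```

```text
[ 5.45828044e+02 -6.97868546e+01  4.86065427e-02  1.22562319e-01]
[[-1.0, 0.1], [-1.6, -0.5], [0.6, -1.8], [0.1, -1.3], [-2.3, 0.3], [0.6, -0.3], [-0.8, -1.0], [-0.2, -2.5], [-0.4, 1.2], [0.6, -0.6], [-0.3, 1.3], [-1.3, -1.0], [-0.3, -0.8], [-0.2, 0.6], [0.1, -0.5], [-0.0, -0.7], [0.1, 1.0], [-0.8, 0.4], [-0.3, 0.9]]
bar [[432.3152623  -75.30866774 138.53980768]] hinge [[620.73946376 -66.1427992   75.        ]] bar open [[685.45420984 -62.99475956 263.22085827]]
```

The fit is good, at about 1 px: dock at (546,-70), yaw 0.049, hood 0.12 rad, bar at (432,-75,139). Moving over now.

Emit:
servo_tool([
  {"dx": -0.33, "dy": -0.33, "dz": -0.15},
  {"dx": -0.66, "dy": -0.66, "dz": -0.3},
  {"dx": -1, "dy": -1, "dz": -0.4},
  {"dx": -1, "dy": -1, "dz": -0.4},
])

```text
schema error: expected keys wx, wy, wz, dx, dy, dz, fingers
```

Emit:
servo_tool([
  {"dx": -0.33, "dy": -0.33},
  {"dx": -0.66, "dy": -0.66},
  {"dx": -1, "dy": -1},
])

```text
schema error: expected keys wx, wy, wz, dx, dy, dz, fingers
```

Emit:
servo_tool([
  {"dx": -0.33, "dy": -0.33},
  {"dx": -0.66, "dy": -0.66},
  {"dx": -1, "dy": -1},
])

```text
schema error: expected keys wx, wy, wz, dx, dy, dz, fingers
```

Emit:
servo_tool([
  {"dx": -0.33, "dy": -0.33, "wz": 0.07},
  {"dx": -0.66, "dy": -0.66, "wz": 0.14},
  {"dx": -1, "dy": -1, "wz": 0.21},
  {"dx": -1, "dy": -1, "wz": 0.28},
  {"dx": -1, "dy": -1, "wz": 0.36},
  {"dx": -1, "dy": -1, "wz": 0.43},
  {"dx": -1, "dy": -1, "wz": 0.5},
  {"dx": -1, "dy": -1, "wz": 0.588},
  {"dx": -1, "dy": -1, "wz": 0.588},
  {"dx": -1, "dy": -1, "wz": 0.588},
])

```text
schema error: expected keys wx, wy, wz, dx, dy, dz, fingers
```

Every row needs all seven keys.

Emit:
servo_tool([
  {"wx": 0, "wy": 0, "wz": 0, "dx": -0.33, "dy": -0.33, "dz": -0.15, "fingers": -1},
  {"wx": 0, "wy": 0, "wz": 0, "dx": -0.66, "dy": -0.66, "dz": -0.3, "fingers": -1},
  {"wx": 0, "wy": 0, "wz": 0, "dx": -1, "dy": -1, "dz": -0.4, "fingers": -1},
])

```text
clock: 2.0
eef_pos: [247.3, 387.9, 246.2]
eef_rot: [3.141, 0.0, 2.796]
wrist_force: [1.5, 0.6, 0.1]
finger_gap: 94.2
finger_force: 0.0
```

Emit:
servo_tool([
  {"wx": 0, "wy": 0, "wz": 0, "dx": -0.33, "dy": -0.33, "dz": 0, "fingers": -1},
  {"wx": 0, "wy": 0, "wz": 0, "dx": -0.66, "dy": -0.66, "dz": 0, "fingers": -1},
  {"wx": 0, "wy": 0, "wz": 0, "dx": -1, "dy": -1, "dz": 0, "fingers": -1},
])

```text
clock: 2.3
eef_pos: [307.4, 259.5, 245.7]
eef_rot: [3.141, 0.001, 2.795]
wrist_force: [0.1, 0.9, 0.1]
finger_gap: 93.7
finger_force: 0.0
```

Emit:
servo_tool([
  {"wx": 0, "wy": 0, "wz": 0, "dx": -0.33, "dy": -0.33, "dz": 0, "fingers": -1},
  {"wx": 0, "wy": 0, "wz": 0, "dx": -0.66, "dy": -0.66, "dz": 0, "fingers": -1},
  {"wx": 0, "wy": 0, "wz": 0, "dx": -1, "dy": -1, "dz": 0, "fingers": -1},
])

```text
clock: 2.6
eef_pos: [367.5, 131.4, 245.8]
eef_rot: [3.141, 0.001, 2.795]
wrist_force: [0.5, 0.9, 0.1]
finger_gap: 93.6
finger_force: 0.0
```

Emit:
servo_tool([
  {"wx": 0, "wy": 0, "wz": 0.07, "dx": -0.33, "dy": -0.33, "dz": 0, "fingers": -1},
  {"wx": 0, "wy": 0, "wz": 0.14, "dx": -0.66, "dy": -0.66, "dz": 0, "fingers": -1},
  {"wx": 0, "wy": 0, "wz": 0.21, "dx": -1, "dy": -1, "dz": 0, "fingers": -1},
  {"wx": 0, "wy": 0, "wz": 0.28, "dx": -1, "dy": -1, "dz": 0, "fingers": -1},
  {"wx": 0, "wy": 0, "wz": 0.35, "dx": -1, "dy": -1, "dz": 0, "fingers": -1},
  {"wx": 0, "wy": 0, "wz": 0.42, "dx": -1, "dy": -1, "dz": 0, "fingers": -1},
  {"wx": 0, "wy": 0, "wz": 0.49, "dx": -1, "dy": -1, "dz": 0, "fingers": -1},
  {"wx": 0, "wy": 0, "wz": 0.56, "dx": -1, "dy": -1, "dz": 0, "fingers": -1},
  {"wx": 0, "wy": 0, "wz": 0.588, "dx": -1, "dy": -1, "dz": 0, "fingers": -1},
])

```text
clock: 3.5
eef_pos: [427.2, 5.1, 245.5]
eef_rot: [3.141, 0.0, 1.613]
wrist_force: [0.4, -0.2, 0.3]
finger_gap: 94.0
finger_force: 0.0
```

Emit:
servo_tool([
  {"wx": 0, "wy": 0, "wz": 0, "dx": -0.4, "dy": 0, "dz": 0, "fingers": -1},
  {"wx": 0, "wy": 0, "wz": 0, "dx": -0.8, "dy": 0.02, "dz": 0, "fingers": -1},
  {"wx": 0, "wy": 0, "wz": 0, "dx": -0.8, "dy": 0.02, "dz": 0, "fingers": -1},
])

```text
clock: 3.8
eef_pos: [433.1, -77.7, 245.4]
eef_rot: [-3.141, 0.001, 1.616]
wrist_force: [-0.5, 0.5, -0.0]
finger_gap: 94.2
finger_force: 0.0
```

Run:
```python
from cell import *
import cv2,numpy as np,pickle
from h import *
q=np.load("q.npy")
c=camera("wrist"); pickle.dump(c,open("w1.pkl","wb")); im=c["image"][:,:,::-1].copy()
b=proj(c,dock2w(hood2d([(-195,-47,40),(-195,47,40)],q[3]),q))
print(b,[(d["location"],d["conf"]) for d in spot_in("hood_bar",c)],read_state()["eef_pos"])
cv2.line(im,tuple(b[0].astype(int)),tuple(b[1].astype(int)),(0,0,255),1)
cv2.imwrite("pics/w1.png",im)
```

```text
[[319.52927887 288.70051697]
 [319.0059665  170.90276822]] [([464.0, 223.6], 0.69)] [432.9137703  -75.08141978 245.38905116]
```

View pics/w1.png

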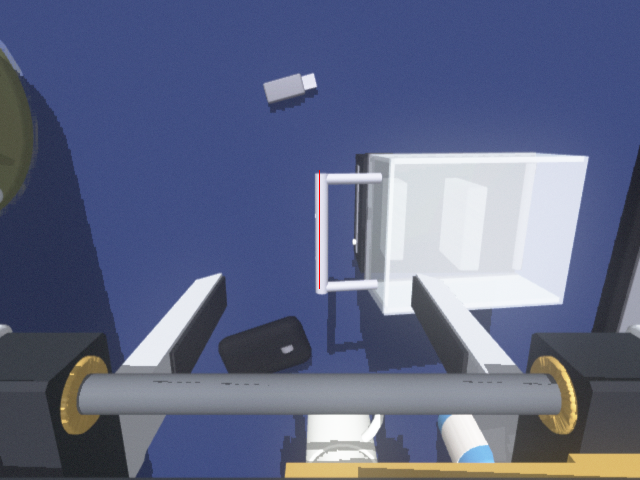

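The bar shows from (321,173) to (321,292), within about 2 px of the prediction. The hood box is to its right, with the taller (wider-looking) slab at (463,223) and the shorter one at (393,220). Descending with the fingers half closed, then pinching.

Emit:
servo_tool([
  {"wx": 0, "wy": 0, "wz": 0, "dx": -0.01, "dy": 0.01, "dz": 0, "fingers": 0},
  {"wx": 0, "wy": 0, "wz": 0, "dx": -0.01, "dy": 0.01, "dz": 0.3, "fingers": 0},
  {"wx": 0, "wy": 0, "wz": 0, "dx": -0.01, "dy": 0.01, "dz": 0.6, "fingers": 0},
  {"wx": 0, "wy": 0, "wz": 0, "dx": -0.01, "dy": 0.01, "dz": 0.8, "fingers": 0},
  {"wx": 0, "wy": 0, "wz": 0, "dx": -0.01, "dy": 0.01, "dz": 1, "fingers": 0},
], newtons=15)

```text
clock: 4.4
eef_pos: [434.0, -74.6, 144.6]
eef_rot: [-3.141, -0.0, 1.62]
wrist_force: [0.1, -0.3, -0.2]
finger_gap: 57.5
finger_force: 0.0
```

Emit:
servo_tool([
  {"wx": 0, "wy": 0, "wz": 0, "dx": 0, "dy": 0, "dz": 0.24, "fingers": 0},
  {"wx": 0, "wy": 0, "wz": 0, "dx": 0, "dy": 0, "dz": 0.24, "fingers": 0.6},
  {"wx": 0, "wy": 0, "wz": 0, "dx": 0, "dy": 0, "dz": 0.24, "fingers": 1},
  {"wx": 0, "wy": 0, "wz": 0, "dx": 0, "dy": 0, "dz": 0.24, "fingers": 1},
  {"wx": 0, "wy": 0, "wz": 0, "dx": 0, "dy": 0, "dz": 0.24, "fingers": 1},
  {"wx": 0, "wy": 0, "wz": 0, "dx": 0, "dy": 0, "dz": 0.24, "fingers": 1},
  {"wx": 0, "wy": 0, "wz": 0, "dx": 0, "dy": 0, "dz": 0.24, "fingers": 1},
])

```text
clock: 5.1
eef_pos: [435.0, -75.7, 122.1]
eef_rot: [3.139, 0.0, 1.619]
wrist_force: [4.8, 1.5, -2.1]
finger_gap: 9.6
finger_force: 15.0
```

Run:
```python
from cell import *
import numpy as np
from h import *
s=read_state(); p=s["eef_pos"]; print(p,s["eef_rot"],s["wrist_force"],s["finger_gap"],s["finger_force"])
q=np.load("q.npy"); Y=s["eef_rot"][2]
tx=np.array([np.cos(Y),np.sin(Y)]);ty=np.array([np.sin(Y),-np.cos(Y)])
# relative to fitted arc, start angle from measured height
a0=q[3]; B0=dock2w(hood2d([(-195,0,40)],a0),q)[0]
for a in np.arange(a0,1.71,0.1):
    d=dock2w(hood2d([(-195,0,40)],a),q)[0]-B0; print(round(a,2),np.round([d[:2]@tx/100,d[:2]@ty/100,-d[2]/100],3))
```

```text
[434.99981363 -75.67955014 122.12285118] [3.13874694e+00 3.37424522e-04 1.61868051e+00] [ 4.81606147  1.54882171 -2.13266354] 9.625684343727544 14.999851137399673
0.12 [ 0.  0. -0.]
0.22 [ 0.     0.073 -0.185]
0.32 [ 0.     0.164 -0.362]
0.42 [ 0.     0.272 -0.529]
0.52 [ 0.     0.396 -0.684]
0.62 [ 0.     0.536 -0.827]
0.72 [ 0.     0.688 -0.954]
0.82 [ 1.000e-03  8.530e-01 -1.066e+00]
0.92 [ 1.000e-03  1.028e+00 -1.161e+00]
1.02 [ 1.000e-03  1.212e+00 -1.237e+00]
1.12 [ 1.000e-03  1.402e+00 -1.295e+00]
1.22 [ 1.000e-03  1.597e+00 -1.334e+00]
1.32 [ 1.000e-03  1.795e+00 -1.353e+00]
1.42 [ 1.000e-03  1.994e+00 -1.352e+00]
1.52 [ 2.000e-03  2.192e+00 -1.332e+00]
1.62 [ 2.000e-03  2.387e+00 -1.291e+00]
```

Emit:
servo_tool([
  {"wx": 0, "wy": 0, "wz": 0, "dx": 0, "dy": 0.035, "dz": -0.09, "fingers": 1},
  {"wx": 0, "wy": 0, "wz": 0, "dx": 0, "dy": 0.073, "dz": -0.185, "fingers": 1},
  {"wx": 0, "wy": 0, "wz": 0, "dx": 0, "dy": 0.164, "dz": -0.362, "fingers": 1},
  {"wx": 0, "wy": 0, "wz": 0, "dx": 0, "dy": 0.272, "dz": -0.529, "fingers": 1},
  {"wx": 0, "wy": 0, "wz": 0, "dx": 0, "dy": 0.396, "dz": -0.684, "fingers": 1},
  {"wx": 0, "wy": 0, "wz": 0, "dx": 0, "dy": 0.536, "dz": -0.827, "fingers": 1},
  {"wx": 0, "wy": 0, "wz": 0, "dx": 0, "dy": 0.688, "dz": -0.954, "fingers": 1},
])

```text
clock: 5.8
eef_pos: [502.5, -72.5, 218.1]
eef_rot: [-3.14, 0.0, 1.619]
wrist_force: [-6.2, -1.6, 2.5]
finger_gap: 9.5
finger_force: 15.0
```

Emit:
servo_tool([
  {"wx": 0, "wy": 0, "wz": 0, "dx": 0, "dy": 0.165, "dz": -0.112, "fingers": 1},
  {"wx": 0, "wy": 0, "wz": 0, "dx": 0, "dy": 0.34, "dz": -0.207, "fingers": 1},
  {"wx": 0, "wy": 0, "wz": 0, "dx": 0, "dy": 0.524, "dz": -0.283, "fingers": 1},
  {"wx": 0, "wy": 0, "wz": 0, "dx": 0, "dy": 0.714, "dz": -0.341, "fingers": 1},
  {"wx": 0, "wy": 0, "wz": 0, "dx": 0, "dy": 0.909, "dz": -0.38, "fingers": 1},
])

```text
clock: 6.3
eef_pos: [594.1, -68.2, 256.0]
eef_rot: [3.141, 0.001, 1.619]
wrist_force: [-3.1, -2.7, 2.8]
finger_gap: 9.6
finger_force: 15.0
```

Emit:
servo_tool([
  {"wx": 0, "wy": 0, "wz": 0, "dx": 0, "dy": 0.198, "dz": -0.019, "fingers": 1},
  {"wx": 0, "wy": 0, "wz": 0, "dx": 0, "dy": 0.397, "dz": -0.018, "fingers": 1},
  {"wx": 0, "wy": 0, "wz": 0, "dx": 0, "dy": 0.595, "dz": 0.002, "fingers": 1},
  {"wx": 0, "wy": 0, "wz": 0, "dx": 0, "dy": 0.74, "dz": 0.03, "fingers": 1},
  {"wx": 0, "wy": 0, "wz": 0, "dx": 0, "dy": 0.83, "dz": 0.055, "fingers": 1},
  {"wx": 0, "wy": 0, "wz": 0, "dx": 0, "dy": 0.87, "dz": 0.068, "fingers": 1},
  {"wx": 0, "wy": 0, "wz": 0, "dx": 0, "dy": 0.87, "dz": 0.068, "fingers": 1},
  {"wx": 0, "wy": 0, "wz": 0, "dx": 0, "dy": 0.87, "dz": 0.068, "fingers": 1},
])

```text
clock: 7.1
eef_pos: [680.6, -64.0, 248.5]
eef_rot: [3.14, 0.0, 1.619]
wrist_force: [2.9, -2.9, 2.8]
finger_gap: 9.1
finger_force: 15.0
```

Emit:
servo_tool([
  {"wx": 0, "wy": 0, "wz": 0, "dx": 0, "dy": 0.05, "dz": 0.015, "fingers": 1},
  {"wx": 0, "wy": 0, "wz": 0, "dx": 0, "dy": 0.05, "dz": 0.015, "fingers": 1},
  {"wx": 0, "wy": 0, "wz": 0, "dx": 0, "dy": 0.04, "dz": 0.015, "fingers": 0.5},
  {"wx": 0, "wy": 0, "wz": 0, "dx": 0, "dy": 0.04, "dz": 0.015, "fingers": 0},
  {"wx": 0, "wy": 0, "wz": 0, "dx": 0, "dy": 0.04, "dz": 0.0, "fingers": 0},
  {"wx": 0, "wy": 0, "wz": 0, "dx": 0, "dy": 0.04, "dz": -0.3, "fingers": 0},
  {"wx": 0, "wy": 0, "wz": 0, "dx": 0, "dy": 0.04, "dz": -0.6, "fingers": 0},
  {"wx": 0, "wy": 0, "wz": 0, "dx": 0, "dy": 0.04, "dz": -0.6, "fingers": 0},
])

```text
clock: 7.9
eef_pos: [685.1, -63.6, 312.8]
eef_rot: [3.135, 0.001, 1.619]
wrist_force: [-0.0, 0.1, -0.3]
finger_gap: 46.6
finger_force: 0.0
```

Emit:
servo_tool([
  {"wx": 0, "wy": 0, "wz": -0.07, "dx": 0, "dy": -0.4, "dz": 0, "fingers": -0.5},
  {"wx": 0, "wy": 0, "wz": -0.14, "dx": 0, "dy": -0.8, "dz": 0, "fingers": -1},
  {"wx": 0, "wy": 0, "wz": -0.14, "dx": 0, "dy": -1, "dz": 0, "fingers": -1},
  {"wx": 0, "wy": 0, "wz": -0.14, "dx": 0, "dy": -1, "dz": 0, "fingers": -1},
])

```text
clock: 8.3
eef_pos: [582.9, -68.4, 308.7]
eef_rot: [3.141, 0.0, 1.899]
wrist_force: [-0.5, 0.8, 0.8]
finger_gap: 75.3
finger_force: 0.0
```

Run:
```python
from cell import *
import cv2,numpy as np,pickle
from h import *
C={n:camera(n) for n in ("scene","side","wrist")}
pickle.dump(C,open("c2.pkl","wb")); print(read_state())
q=np.load("q.npy")
out=[]
X=np.vstack([[(x0+sx*8,sy*35,h) for sx,sy in((-1,-1),(1,-1),(1,1),(-1,1))] for x0,h in((-47,97),(10,125))])
H=hood2d([(-150,-59,0),(-150,59,0),(-150,59,64),(-150,-59,64),(-195,-47,40),(-195,47,40)],1.69)
for n,(u,v,w) in {"side":(260,160,110),"wrist":(0,0,0),"scene":(290,180,110)}.items():
    im=C[n]["image"][:,:,::-1].copy(); 
    if w: im=cv2.resize(im[v:v+w,u:u+w],(400,400),interpolation=cv2.INTER_CUBIC)
    k=400/w if w else 1
    P=((proj(C[n],dock2w(np.vstack([X,H]),q))-[u,v])*k).astype(int)
    for s in (P[:4],P[4:8],P[8:12]): cv2.polylines(im,[s],True,(0,0,255),1)
    if w: out.append(im)
    else: cv2.imwrite("pics/w2.png",im)
cv2.imwrite("pics/c2.png",np.hstack(out))
```

```text
{'clock': 8.45, 'joints': array([-1.78532223e-01,  3.37879398e-01,  1.23770475e+00,  8.22327127e-05,
        1.56628829e+00, -5.06280128e-01]), 'qd': array([ 0.00155819,  0.01815192, -0.01098935,  0.00033219, -0.00118714,
       -0.00133677]), 'effort': array([-1.48686091e-01, -5.88570786e+01, -3.68975258e+01,  5.27920621e-02,
        6.25436031e-02, -1.11483957e-02]), 'eef_pos': array([585.00026996, -68.35162534, 307.73856025]), 'eef_rot': array([-3.14138785e+00, -2.07589110e-04,  1.89854383e+00]), 'wrist_force': array([ 0.32689814, -0.15636943,  0.77855776]), 'moment': array([-0.05919486,  0.02608943, -0.01358055]), 'finger_force': 0.0, 'finger_gap': 87.45632999809342}
```

View pics/c2.png

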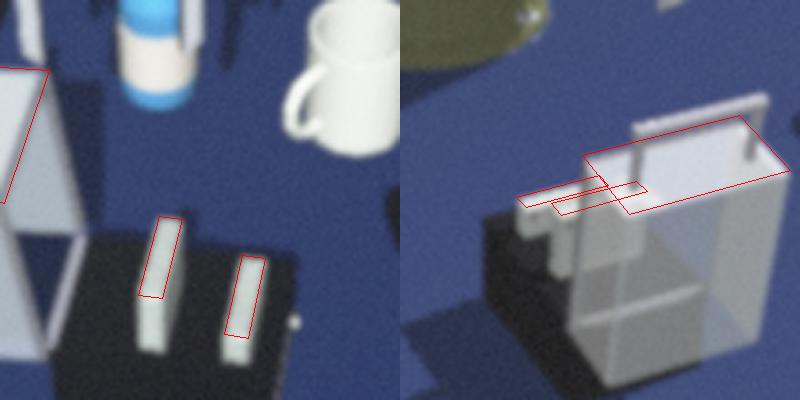

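Both views agree with the predicted tops. The taller drive is in the rear slot (side crop 160,258), the shorter in the front slot (245,298), and the hood stands open at about 1.69 rad. Turning the gripper to straddle the tall drive's 70 mm width.

Emit:
servo_tool([
  {"wx": 0, "wy": 0, "wz": -0.07, "dx": 0.08, "dy": -0.27, "dz": 0, "fingers": -1},
  {"wx": 0, "wy": 0, "wz": -0.14, "dx": 0.08, "dy": -0.27, "dz": 0, "fingers": -1},
  {"wx": 0, "wy": 0, "wz": -0.21, "dx": 0.08, "dy": -0.27, "dz": 0, "fingers": -1},
  {"wx": 0, "wy": 0, "wz": -0.28, "dx": 0.08, "dy": -0.27, "dz": 0, "fingers": -1},
  {"wx": 0, "wy": 0, "wz": -0.35, "dx": 0.08, "dy": -0.27, "dz": 0, "fingers": -1},
  {"wx": 0, "wy": 0, "wz": -0.42, "dx": 0.08, "dy": -0.27, "dz": 0, "fingers": -1},
  {"wx": 0, "wy": 0, "wz": -0.49, "dx": 0.08, "dy": -0.27, "dz": 0, "fingers": -1},
  {"wx": 0, "wy": 0, "wz": -0.56, "dx": 0.08, "dy": -0.27, "dz": 0, "fingers": -1},
  {"wx": 0, "wy": 0, "wz": -0.63, "dx": 0.08, "dy": -0.27, "dz": 0, "fingers": -1},
  {"wx": 0, "wy": 0, "wz": -0.646, "dx": 0.08, "dy": -0.27, "dz": 0, "fingers": -1},
], newtons=50)

```text
clock: 9.45
eef_pos: [557.2, -69.5, 307.3]
eef_rot: [3.141, -0.001, -3.087]
wrist_force: [-0.1, 0.1, 0.2]
finger_gap: 94.1
finger_force: 0.0
```

Emit:
servo_tool([
  {"wx": 0, "wy": 0, "wz": 0, "dx": 0, "dy": 0, "dz": 0.4, "fingers": -1},
  {"wx": 0, "wy": 0, "wz": 0, "dx": 0, "dy": 0, "dz": 0.7, "fingers": -1},
  {"wx": 0, "wy": 0, "wz": 0, "dx": 0, "dy": 0, "dz": 0.7, "fingers": -1},
])

```text
clock: 9.75
eef_pos: [555.6, -69.2, 233.7]
eef_rot: [3.14, -0.007, -3.092]
wrist_force: [-1.2, -0.5, 0.1]
finger_gap: 94.0
finger_force: 0.0
```

Run:
```python
from cell import *
import cv2,numpy as np
from h import *
q=np.load("q.npy"); c=camera("wrist"); s=read_state(); print(s["eef_pos"],s["eef_rot"],s["joints"])
im=c["image"][:,:,::-1].copy()
X=np.vstack([[(x0+sx*8,sy*35,h) for sx,sy in((-1,-1),(1,-1),(1,1),(-1,1))] for x0,h in((-47,97),(10,125))])
P=proj(c,dock2w(X,q)); print(np.round(P).tolist())
for z in(P[:4],P[4:]): cv2.polylines(im,[z.astype(int)],True,(0,0,255),1)
cv2.imwrite("pics/w3.png",im)
```

```text
[556.46506146 -69.38493581 236.68092926] [ 3.14071375 -0.00351023 -3.09232423] [-1.89373591e-01  3.04353688e-01  1.44236829e+00  2.45965427e-05
  1.39848919e+00 -1.80944106e+00]
[[276.0, 152.0], [277.0, 172.0], [362.0, 172.0], [362.0, 152.0], [274.0, 229.0], [275.0, 248.0], [364.0, 248.0], [364.0, 229.0]]
```

View pics/w3.png

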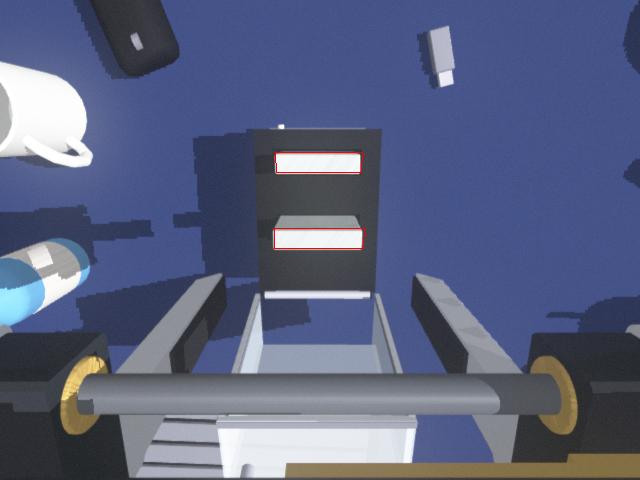

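The predicted tops match the picture: tall drive at (319,238), short drive at (319,162). The tool is centred over the tall one, so I'll descend and grip.

Emit:
servo_tool([
  {"wx": 0, "wy": 0, "wz": 0, "dx": 0, "dy": 0, "dz": 0.4, "fingers": -1},
  {"wx": 0, "wy": 0, "wz": 0, "dx": 0, "dy": 0, "dz": 0.7, "fingers": -1},
  {"wx": 0, "wy": 0, "wz": 0, "dx": 0, "dy": 0, "dz": 1, "fingers": -1},
])

```text
clock: 10.1
eef_pos: [557.7, -69.7, 138.9]
eef_rot: [-3.141, 0.003, -3.092]
wrist_force: [-0.1, 0.6, 0.3]
finger_gap: 93.9
finger_force: 0.0
```

Emit:
servo_tool([
  {"wx": 0, "wy": 0, "wz": 0, "dx": 0, "dy": 0, "dz": 0.25, "fingers": -1},
  {"wx": 0, "wy": 0, "wz": 0, "dx": 0, "dy": 0, "dz": 0.45, "fingers": -1},
  {"wx": 0, "wy": 0, "wz": 0, "dx": 0, "dy": 0, "dz": 0.54, "fingers": -1},
  {"wx": 0, "wy": 0, "wz": 0, "dx": 0, "dy": 0, "dz": 0.54, "fingers": -0.3},
  {"wx": 0, "wy": 0, "wz": 0, "dx": 0, "dy": 0, "dz": 0.54, "fingers": 0},
  {"wx": 0, "wy": 0, "wz": 0, "dx": 0, "dy": 0, "dz": 0.54, "fingers": 0.5},
  {"wx": 0, "wy": 0, "wz": 0, "dx": 0, "dy": 0, "dz": 0.54, "fingers": 1},
  {"wx": 0, "wy": 0, "wz": 0, "dx": 0, "dy": 0, "dz": 0.54, "fingers": 1},
])

```text
clock: 10.9
eef_pos: [557.1, -69.7, 85.3]
eef_rot: [-3.141, 0.002, -3.092]
wrist_force: [-0.5, 0.4, 7.2]
finger_gap: 69.6
finger_force: 50.0
```

Emit:
servo_tool([
  {"wx": 0, "wy": 0, "wz": 0, "dx": 0, "dy": 0, "dz": -0.05, "fingers": 1},
  {"wx": 0, "wy": 0, "wz": 0, "dx": 0, "dy": 0, "dz": -0.15, "fingers": 1},
  {"wx": 0, "wy": 0, "wz": 0, "dx": 0, "dy": 0, "dz": -0.3, "fingers": 1},
  {"wx": 0, "wy": 0, "wz": 0, "dx": 0, "dy": 0, "dz": -0.45, "fingers": 1},
  {"wx": 0, "wy": 0, "wz": 0, "dx": 0, "dy": 0, "dz": -0.6, "fingers": 1},
  {"wx": 0, "wy": 0, "wz": 0, "dx": 0, "dy": 0, "dz": -0.75, "fingers": 1},
  {"wx": 0, "wy": 0, "wz": 0, "dx": 0, "dy": 0, "dz": -0.9, "fingers": 1},
  {"wx": 0, "wy": 0, "wz": 0, "dx": 0, "dy": 0, "dz": -1, "fingers": 1},
])

```text
clock: 11.7
eef_pos: [556.6, -69.6, 185.8]
eef_rot: [-3.141, 0.001, -3.092]
wrist_force: [0.7, 1.1, -2.5]
finger_gap: 70.0
finger_force: 50.0
```

Emit:
servo_tool([
  {"wx": 0, "wy": 0, "wz": 0, "dx": 0, "dy": 0, "dz": -0.2, "fingers": 1},
  {"wx": 0, "wy": 0, "wz": 0, "dx": 0, "dy": 0, "dz": -0.4, "fingers": 1},
  {"wx": 0, "wy": 0, "wz": 0, "dx": 0.2, "dy": 0, "dz": -0.6, "fingers": 1},
  {"wx": 0, "wy": 0, "wz": 0, "dx": 0.4, "dy": 0, "dz": -0.8, "fingers": 1},
  {"wx": 0, "wy": 0, "wz": 0, "dx": 0.6, "dy": 0, "dz": -0.95, "fingers": 1},
  {"wx": 0, "wy": 0, "wz": 0, "dx": 0.8, "dy": 0, "dz": -1, "fingers": 1},
  {"wx": 0, "wy": 0, "wz": 0, "dx": 0.9, "dy": 0, "dz": -1, "fingers": 1},
])

```text
clock: 12.4
eef_pos: [465.6, -74.0, 285.2]
eef_rot: [-3.141, 0.002, -3.093]
wrist_force: [0.4, -0.8, -3.2]
finger_gap: 69.7
finger_force: 50.0
```

Emit:
servo_tool([
  {"wx": 0, "wy": -0.04, "wz": 0, "dx": 0, "dy": 0, "dz": 0, "fingers": 1},
  {"wx": 0, "wy": -0.08, "wz": 0, "dx": 0, "dy": 0, "dz": 0, "fingers": 1},
  {"wx": 0, "wy": -0.13, "wz": 0, "dx": 0, "dy": 0, "dz": 0, "fingers": 1},
  {"wx": 0, "wy": -0.18, "wz": 0, "dx": 0, "dy": 0, "dz": 0, "fingers": 1},
  {"wx": 0, "wy": -0.23, "wz": 0, "dx": 0, "dy": 0, "dz": 0, "fingers": 1},
  {"wx": 0, "wy": -0.28, "wz": 0, "dx": 0, "dy": 0, "dz": 0, "fingers": 1},
  {"wx": 0, "wy": -0.32, "wz": 0, "dx": 0, "dy": 0, "dz": 0, "fingers": 1},
  {"wx": 0, "wy": -0.36, "wz": 0, "dx": 0, "dy": 0, "dz": 0, "fingers": 1},
  {"wx": 0, "wy": -0.4, "wz": 0, "dx": 0, "dy": 0, "dz": 0, "fingers": 1},
  {"wx": 0, "wy": -0.4, "wz": 0, "dx": 0, "dy": 0, "dz": 0, "fingers": 1},
])

```text
clock: 13.4
eef_pos: [465.5, -73.9, 282.6]
eef_rot: [3.14, 0.799, -3.094]
wrist_force: [-1.5, 0.1, -2.2]
finger_gap: 69.5
finger_force: 50.0
```

Run:
```python
from cell import *
import cv2,numpy as np
from scipy.spatial.transform import Rotation as Ro
from h import proj
s=read_state(); print(s)
R=Ro.from_euler("xyz",s["eef_rot"]).as_matrix(); print(np.round(R,2).tolist())
o=[]
z=-R[:,2]; x=-R[:,0]; y=R[:,1]; b=s["eef_pos"]-z*59   # drive as it should sit in the grip
X=[b+x*sx*8+y*sy*35+z*h for h in(0,100) for sx,sy in((-1,-1),(1,-1),(1,1),(-1,1))]
for n,(u,v,w) in {"side":(240,100,200),"scene":(230,120,200)}.items():
    c=camera(n); im=cv2.resize(c["image"][v:v+w,u:u+w,::-1],(400,400),interpolation=cv2.INTER_CUBIC)
    P=((proj(c,X)-[u,v])*2).astype(int)
    for p in(P[:4],P[4:]): cv2.polylines(im,[p],True,(0,0,255),1)
    o.append(im)
cv2.imwrite("pics/c4.png",np.hstack(o))
```

```text
{'clock': 13.4, 'joints': array([-0.42711681, -0.34069391,  2.15988961,  0.5643358 ,  0.66209959,
       -2.37804184]), 'qd': array([ 0.02120511,  0.02653728, -0.08463608, -0.13554107,  0.07712532,
        0.136547  ]), 'effort': array([ -0.64042881, -19.08070564, -36.18592501,   3.11997525,
        -2.90317789,  -2.15523832]), 'eef_pos': array([465.51593779, -73.88823107, 282.61059085]), 'eef_rot': array([ 3.14008631,  0.79901628, -3.09415748]), 'wrist_force': array([-1.46045072,  0.07030506, -2.16365519]), 'moment': array([-0.01907475,  0.64219314,  0.03752775]), 'finger_force': 49.9994695186615, 'finger_gap': 69.4563299287116}
[[-0.7, -0.05, 0.72], [-0.03, 1.0, 0.04], [-0.72, 0.0, -0.7]]
```

View pics/c4.png

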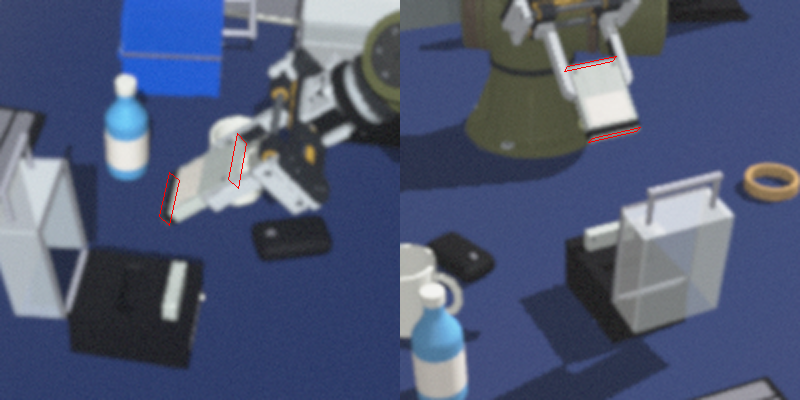

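The drive sits where the grip predicts, leaned back about 45° with its label up (scene crop 605,100). The hood is open and the short drive is still seated. I'll let it settle, then hand in.

Emit:
servo_tool([
  {"wx": 0, "wy": 0, "wz": 0, "dx": 0, "dy": 0, "dz": 0, "fingers": 1},
  {"wx": 0, "wy": 0, "wz": 0, "dx": 0, "dy": 0, "dz": 0, "fingers": 1},
  {"wx": 0, "wy": 0, "wz": 0, "dx": 0, "dy": 0, "dz": 0, "fingers": 1},
  {"wx": 0, "wy": 0, "wz": 0, "dx": 0, "dy": 0, "dz": 0, "fingers": 1},
  {"wx": 0, "wy": 0, "wz": 0, "dx": 0, "dy": 0, "dz": 0, "fingers": 1},
  {"wx": 0, "wy": 0, "wz": 0, "dx": 0, "dy": 0, "dz": 0, "fingers": 1},
])

```text
clock: 14.1
eef_pos: [466.6, -74.0, 284.0]
eef_rot: [3.142, 0.8, -3.092]
wrist_force: [0.3, 0.3, -2.5]
finger_gap: 69.9
finger_force: 50.0
```

```bash
python3 -c "
from cell import *
s=read_state(); print(s['qd'],s['eef_pos'],s['finger_force']); print(sign_off())"
```

```text
[-0.00129394 -0.00068598  0.00201478  0.0002341   0.00265311 -0.00339103] [466.56843754 -73.95962161 284.03297626] 49.99969840049744
the job is handed in; nothing more can be done
None
```

The job is handed in at about 14 s with no verdict shown: the hood is open near its stop (about 1.69 rad), the gripper holds the taller drive still with its middle about 28 cm up, leaned back about 45° with its label up, and the shorter drive is in its slot.

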